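# Slide the gate remote through the drop box's swing flap

### The job

Put the gate remote lying on top of the clear drop box away inside it without picking it up: with one finger push the self-closing flap in the box's top down and hold it open, and with the other finger slide the remote over the edge of its ledge so that it drops through the opening. Then let the flap swing shut again, with the remote inside, and leave the other things on the credenza as they stand.

Things in the scene. Friction and masses are not known exactly. Their poses are not given: they have to be found in the camera images.
- lip (a point): Point on the drop box's deck surface, 160 mm above the credenza: middle of the edge where the ledge ends and the flap's opening begins. x points level from ledge to flap (the way to push the remote), y across the box, z up. Along x: ledge -80 to 0 mm (8 mm thick; box ends at -80), opening 0 to 120, strip with hinge 120 to 140 (box ends). Opening y -55 to 55, box y -65 to 65.
- flap (a joint): Angle of the bare aluminium flap (114 x 104 x 4 mm) that closes the opening, 1 mm below the deck surface. 0 = shut, level; grows as it is pushed down, up to 1.45 rad. Hinged at its far edge (118 mm beyond the lip); the free edge, 4 mm from the ledge, swings down into the box. A spring shuts it when let go: about 0.12 N m shut, 0.2 N m at 1 rad (2 to 5 N at a finger).
- remote_center (a point): Centre (half-way up, 8 mm above its underside) of the gate remote: a loose black plastic block with rounded edges, 40 mm along its x, 34 mm along its y, 16 mm thick, about 60 g, with two small blank buttons on top. It lies flat on the ledge, its x axis roughly along the x axis of lip.
- canister: Loose clear acrylic canister, 96 mm across, 119 mm high, with a white clip-on lid; origin at the centre of its underside. Bystander.
- sunglasses: Loose folded black plastic sunglasses lying flat, 54 x 130 x 14 mm; origin at the centre of the underside. Bystander.
- pebbles: Loose white ceramic sculpture of three stacked pebbles, 104 mm across, 78 mm high; origin at the centre of its underside. Bystander.
- keyhook: Fixed brass-toned steel key hook on a stand, hook 130 mm above the credenza, reaching 50 mm towards its -x; origin at the centre of its underside. Bystander.
- dropbox: Drop box, 220 x 130 x 160 mm high, fixed in place: clear acrylic walls, dark wood base and deck. Origin at the centre of its underside; axes as those of lip, which lies at x = -30 mm, z = 160 mm from here. Hollow under the whole deck, the ledge included; inner floor 10 mm above the origin.
There are look-alikes about, which are no part of the job. Of the things shaped like the part that bears remote_center, the black one is meant.

How it is judged:
On the way, in this order (a step that is already met when the one before it is completed fails the run):
1. the flap is held open by a finger while a finger also pushes the remote, still on the ledge (value of joint flap above 0.35 rad and contact force between the fingers and flap above 0.2 N and contact force between the fingers and remote above 0.03 N and x of remote_center in the frame of lip below 0 m and z of remote_center in the frame of lip above 0 m).
2. the remote goes over the edge while a finger holds the flap open (value of joint flap above 0.35 rad and contact force between the fingers and flap above 0.2 N and x of remote_center in the frame of lip above 0.003 m).
At the end, for the whole second after the job is handed in: The remote lies at rest inside the box, its centre more than 100 mm below the deck; the flap is shut to within 0.06 rad; canister, sunglasses and pebble sculpture are within 20 mm of where they stood (z of remote_center in the frame of lip below -0.1 m and x of remote_center in the frame of lip between -0.08 and 0.14 m and y of remote_center in the frame of lip between -0.065 and 0.065 m and value of joint flap below 0.06 rad and linear speed of remote below 0.02 m/s and distance of each of canister, sunglasses, pebbles from where it was at the start of the episode below 0.02 m); the robot touches nothing.
It fails at once if the remote is lifted (its centre more than 20 mm above where it lay on the ledge) (z of remote_center in the frame of lip above 0.028 m).
It fails at once if a bystander is displaced by more than 20 mm (distance of any of canister, sunglasses, pebbles from where it was at the start of the episode above 0.02 m).
It fails at once if the key hook is pushed hard (contact force between the arm and keyhook above 5 N).
It also fails if it takes over 38 s, if anything falls off the work surface, if the arm or the gripper's body presses on something with over 40 N, if the wrist force passes 120 N, or if a joint passes its speed limit or range.

### The arm

A 6-joint arm with a two-finger parallel gripper is mounted at the origin on the work surface. World frame = base frame: x ahead of the robot, y to its left, z up, the work surface at z = 0. Lengths are in m, angles in rad, forces in N, time in s.
With the tool pointing down it reaches from about 0.3 to 0.75 m from the base axis. Payload 8.5 kg.
Tool frame: the origin (TCP) lies on the centre line of the jaws, within the pads' length; the fingertips stand 17 mm ahead of it and the grasp point (between the pads) lies 2 mm behind it; y points along the fingers, z is the direction in which the jaws open and shut, and the axes are right-handed (so a half turn about y gives the same grasp; the last joint's range is limited). The gripper opens to 88 mm and grips with 3 to 60 N. Pads are 18 mm wide; open, the fingers measure 123 mm over their backs; the gripper's body (75 mm by 187 mm) begins 45 mm behind the grasp point.
Start: joints at [1.044, 0.381, 1.297, -0, 1.464, -0.215], TCP at [0.169, 0.523, 0.256] pointing down, gripper open.
Joint ranges: [-3.11, 3.11], [-0.89, 2.33], [0.22, 2.48], [-1.42, 4.56], [0.17, 2.85], [-2.88, 2.88]. Speed limits (rad/s): [2.39, 2.39, 3.14, 3.14, 3.14, 3.14].

### API

Orientations are given as a rotation vector (axis times angle).
In Python, from workcell import sense, camera, camera_info, sign_off, spot_in, pinpoint gives the robot as it stands.
- The arm moves only by the shell command python3 -m crank 'ROWS' [FORCE]. ROWS is JSON, a list that holds one entry, the list of rows, each a list of 7 numbers: the shift along the world's x, y, z scaled (see below), then the turn, a rotation vector about the world's x, y, z scaled (see below), then the closure, from 0 (fully open) to 1 (shut). In form: [[[x, y, z, wx, wy, wz, fingers], ...]]. A call has 1 to 20 rows; each row is the pose to reach, as a shift and turn from the pose commanded when the call began; what a row does not reach only later rows make up. The controller multiplies each number of a shift by 400 mm and each number of a turn by 45 degrees. A row lasts 1/10 s, in which the tool goes at most 50 mm and 8.59 degrees, less where a joint would pass 70% of its speed; a pose out of reach is approached as far as the arm can. A call with a number of a shift or a turn outside -1 to 1 is refused whole. A call with a gripper value outside its range is refused whole. The fingers move at their own pace and stop on an object; FORCE is the grip in N (left out, the last holds). Time passes only in rows, so rows that repeat a pose let the fingers close. It gives the time, the measured TCP pose, the force and the opening at its end, in the units of the state.
- sense(): the state, without advancing time (a new reading comes with each control period).
- camera(name): name is "scene" or "top"; returns the picture (480x640x3 uint8, blue, green, red); there is no depth.
- camera_info(name): a dict with "fx", "fy", "cx", "cy" (pixels), "rvec" (rotation vector, rad) and "tvec" (3), from world to camera coordinates, as OpenCV has them. Camera axes: x right, y down, z forward; pixel columns grow to the right and rows downward; lengths in m; the calibration is good to about 2 mm. A picture is of the moment at which its call begins. camera_info takes no time and is no camera call.
- sign_off(): hands the job in, once; it reports no verdict.
Trained networks look in the newest picture that a camera, given by its name, has taken for a name from the list of things; names that differ only in an ending like _2 or _b are one class to them, and where a whole thing is asked for, a point or a joint stands for the part that bears it (a point fixed in the world has none). Each returns a list of dicts, best first, with "conf" (0 to 1); they miss things now and then, are a little off and sometimes report something else, mostly with a low value. They report only what shows in the picture. A call takes as long as a camera call. They do not tell look-alikes from the thing itself.
- spot_in(camera, target): "position" ([x, y, z] in m, in world coordinates, good to about 4 mm: the middle of the surface that is visible of it).
- pinpoint(camera, target): "position" ([x, y, z] in m, in world coordinates, good to about 4 mm: a listed point, or the origin of a listed thing).
The state is a dict: "time_s": time; "joint_pos": joint angles; "joint_velocities": joint speeds; "effort": joint torques, N m; "eef_pos": TCP position; "tool_rot": TCP orientation; "force": force on the tool from outside, world axes, zero at the start; "wrist_torque": the same for the moment, N m; "finger_gap": finger opening in m.
Only numpy, scipy, OpenCV 4.12 (cv2) and the standard library are available. Lean on these libraries where they do the work, as an engineer would, in place of code of your own. Each camera call takes 0.05 s, during which the arm holds its last target.

## Working session

There is one attempt and no reset: what is moved stays moved. The work goes in short steps, Python scripts to look and compute and a shell command to move; the robot and the scene stay as the last step left them, time stands still between calls to the robot, and variables do not carry over. Pictures are saved under pics/ and viewed, and the job is handed in when it is done.

```bash
mkdir -p pics; ls
python3 - <<'E'
from workcell import *
import cv2
for c in ("scene","top"):
    cv2.imwrite(f"pics/{c}0.png",camera(c)); print(camera_info(c))
for c in ("scene","top"):
    for t in ("lip","remote_center","canister","sunglasses","pebbles","keyhook","dropbox"):
        r=pinpoint(c,t); print(c,t,[([round(v,3) for v in d["position"]],round(d["conf"],2)) for d in r])
s=sense();print(s)
E
```

```text
pics
{'fx': 516.5037022239934, 'fy': 516.5037022239934, 'cx': 316.68668598560436, 'cy': 236.14687498975445, 'rvec': array([ 0.78651859,  2.57283672, -1.13104059]), 'tvec': array([ 0.472604  , -0.15214578,  1.27590522])}
{'fx': 605.7437126404122, 'fy': 605.7437126404122, 'cx': 321.8132627706159, 'cy': 250.8106748522151, 'rvec': array([ 2.12086947, -2.13821573,  0.17207031]), 'tvec': array([0.01937547, 0.59464494, 1.23036898])}
scene lip [([0.57, 0.032, 0.155], 0.73)]
scene remote_center [([0.74, 0.047, 0.006], 0.95), ([0.574, 0.189, 0.009], 0.83), ([0.602, 0.048, 0.166], 0.66)]
scene canister [([0.431, 0.343, 0.001], 0.66)]
scene sunglasses [([0.576, 0.367, 0.0], 0.88)]
scene pebbles [([0.46, -0.293, -0.001], 0.73)]
scene keyhook [([0.716, -0.304, -0.001], 0.63)]
scene dropbox [([0.547, 0.025, -0.001], 0.91)]
top lip [([0.576, 0.036, 0.158], 0.67)]
top remote_center [([0.598, 0.05, 0.171], 0.7), ([0.737, 0.047, 0.006], 0.66), ([0.573, 0.187, 0.004], 0.66)]
top canister [([0.432, 0.345, -0.002], 0.98), ([0.715, -0.305, -0.001], 0.26)]
top sunglasses [([0.577, 0.366, -0.004], 0.58)]
top pebbles [([0.456, -0.296, -0.0], 0.98)]
top keyhook [([0.713, -0.306, 0.004], 0.79)]
top dropbox []
{'time_s': 0.8, 'joint_pos': array([ 1.04370642e+00,  3.80582312e-01,  1.29740672e+00, -1.08039432e-06,
        1.46360653e+00, -2.15301213e-01]), 'joint_velocities': array([-0.00032338, -0.00205174, -0.00138649,  0.00024941,  0.00045719,
        0.00128123]), 'effort': array([ 3.57907680e-03, -4.37765586e+01, -2.24721336e+01,  7.15687964e-02,
        3.14127887e-02, -2.41133688e-05]), 'eef_pos': array([0.1687097 , 0.52346042, 0.25575563]), 'tool_rot': array([-1.55691297,  0.24469903, -0.24469895]), 'force': array([ 0.47307852,  0.24575199, -0.15471699]), 'wrist_torque': array([-0.00566134,  0.01145226, -0.00047755]), 'finger_gap': 0.08794009777760785}
```

View pics/scene0.png

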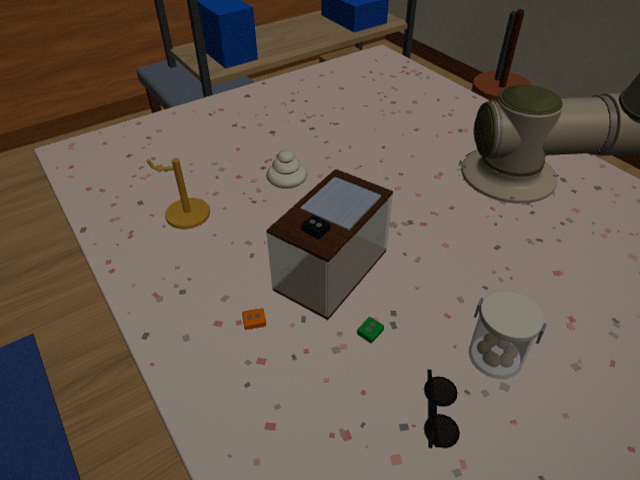

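View pics/top0.png

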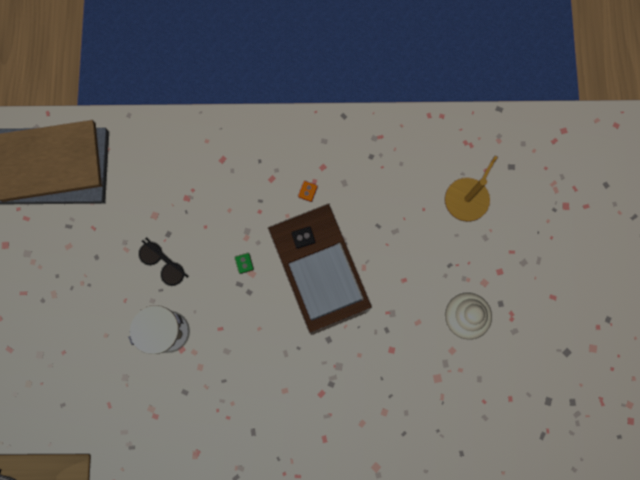

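The black block at top (303,237) / scene (316,225) on the deck is the remote that is meant. The orange one at scene (254,318) and the green one at scene (370,329) lie on the table and are look-alikes. I'll confirm this with an enlarged crop and measure the corners.

```bash
cat > h.py <<'E'
import numpy as np, cv2
from workcell import *
def ray(c,px,z):
    i=camera_info(c);K=np.array([[i['fx'],0,i['cx']],[0,i['fy'],i['cy']],[0,0,1]])
    R=cv2.Rodrigues(np.array(i['rvec']))[0];t=np.array(i['tvec'])
    o=-R.T@t;d=R.T@np.linalg.solve(K,np.array([px[0],px[1],1.]))
    return o+d*(z-o[2])/d[2]
def proj(c,P):
    i=camera_info(c);K=np.array([[i['fx'],0,i['cx']],[0,i['fy'],i['cy']],[0,0,1]])
    return cv2.projectPoints(np.array(P,float).reshape(-1,3),np.array(i['rvec']),np.array(i['tvec']),K,None)[0].reshape(-1,2)
E
python3 - <<'E'
import cv2,numpy as np
a=cv2.imread('pics/top0.png')[195:345,255:385]
a=cv2.resize(a,None,fx=4,fy=4,interpolation=cv2.INTER_CUBIC); a=np.clip(a*1.8,0,255).astype('uint8')
b=cv2.imread('pics/scene0.png')[165:315,260:400]
b=cv2.resize(b,None,fx=4,fy=4,interpolation=cv2.INTER_CUBIC);b=np.clip(b*1.5,0,255).astype('uint8')
cv2.imwrite('pics/top0c.png',a);cv2.imwrite('pics/scene0c.png',b)
E
```

```text
(no output)
```

View pics/top0c.png

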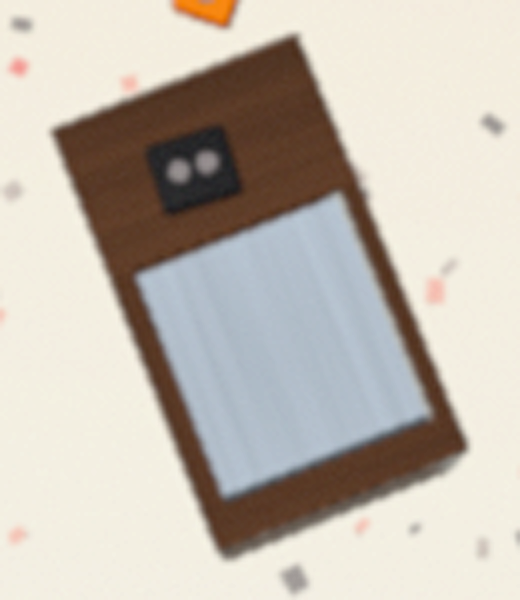

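View pics/scene0c.png

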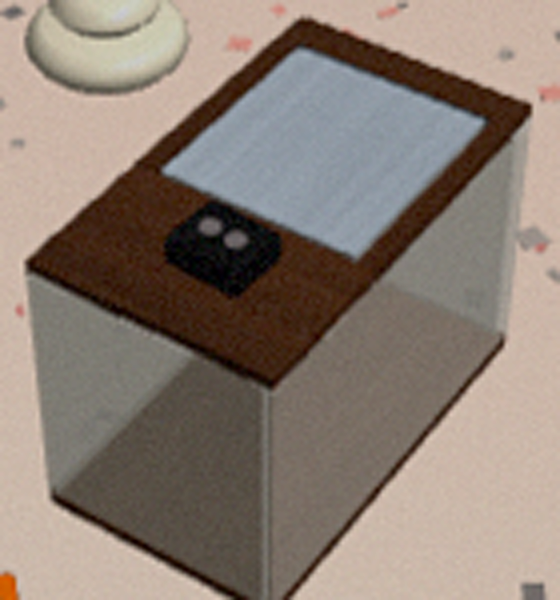

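The crops show the black remote on the dark deck, with its buttons up, at crop (194,170). Now I'll fit the box and remote poses from the corners.

```bash
cat > fit.py <<'E'
from h import *
from scipy.optimize import least_squares
f=lambda L,ox,oy:np.array([(ox+(x+.5)/4-.5,oy+(y+.5)/4-.5) for x,y in L])
box=np.array([(-.08,-.065),(-.08,.065),(.14,-.065),(.14,.065)])
# top: lip y axis direction: x=flap dir(down-right in img); z up => y = to the image ... solve both
T=f([(52,131),(296,36),(225,550),(468,450)],255,195)
S=f([(272,384),(28,264),(530,107),(303,18)],260,165)
def L2W(p,q,z): 
    c,s=np.cos(p[2]),np.sin(p[2]);return np.array([[p[0]+c*x-s*y,p[1]+s*x+c*y,z] for x,y in q])
for name,bb in (("a",box),("b",box*[1,-1])):
    for w in ((1,1),(1,0),(0,1)):
        g=lambda p:np.r_[w[0]*(proj('top',L2W(p,bb,.16))-T).ravel(),w[1]*(proj('scene',L2W(p,bb,.16))-S).ravel()]
        r=least_squares(g,[.57,.035,-2.8]);print(name,w,r.x,r.cost)
rt=f([(146,150),(222,126),(241,190),(167,214)],255,195)
W=np.array([ray('top',p,.176) for p in rt]);print(W)
print("ctr",W.mean(0),"lens",np.linalg.norm(np.diff(W[[0,1,2,3,0]],axis=0),axis=1))
print("yaw",np.arctan2(*(W[3]-W[0]+W[2]-W[1])[[1,0]]))
E
python3 fit.py
```

```text
a (1, 1) [ 0.57393507  0.03091929 -2.76184653] 8.065031797876491
a (1, 0) [ 0.57296048  0.02963626 -2.76092716] 2.78321430530506
a (0, 1) [ 0.57582347  0.03355389 -2.76352489] 0.9742267569302693
b (1, 1) [ 0.57473698  0.02093517 -2.94366251] 17072.870676208833
b (1, 0) [ 0.57418452  0.02962602 -2.75051204] 8865.121961036584
b (0, 1) [ 0.57231874  0.00491239 -3.29655588] 7776.293960002044
[[0.61017353 0.07212625 0.176     ]
 [0.62157609 0.03568366 0.176     ]
 [0.59028832 0.02674446 0.176     ]
 [0.57897398 0.0620793  0.176     ]]
ctr [0.60025298 0.04915842 0.176     ] lens [0.03818482 0.03253972 0.0371021  0.03277733]
yaw -2.846616590739104
```

```bash
cat > tgt.py <<'E'
from h import *
from scipy.spatial.transform import Rotation as Ro
LIP=np.array([.574,.032,.16]);PSI=-2.762
ux=np.array([np.cos(PSI),np.sin(PSI),0]);uz=np.array([0,0,1.]);uy=np.cross(uz,ux)
FR=np.c_[ux,uy,uz]
def pose(xB,y,zB,th,half=.044,sgn=1):
    a=-np.sin(th)*ux-np.cos(th)*uz; j=np.cos(th)*ux-np.sin(th)*uz
    B=LIP+FR@np.array([xB,y,zB]); tcp=B+half*j-.017*a
    zt=sgn*j; R=Ro.from_matrix(np.c_[np.cross(a,zt),a,zt]); return tcp,R
def report(xB,y,zB,th,sgn):
    s=sense();p,R=pose(xB,y,zB,th,sgn=sgn)
    d=p-s['eef_pos'];w=(R*Ro.from_rotvec(s['tool_rot']).inv()).as_rotvec()
    print("tcp",p.round(4),"shift mm",(d*1000).round(1),"units",(d/.4).round(3),"turn deg",np.degrees(w).round(1),"units",(w/np.radians(45)).round(3))
def inlip(p): return FR.T@(np.array(p)-LIP)
E
python3 - <<'E'
from tgt import *
s=sense();print(Ro.from_rotvec(s['tool_rot']).as_matrix().round(3))
for sg in (1,-1): report(-.065,-.007,.1,np.radians(22),sg)
im=cv2.imread('pics/top0.png');m=(im.max(2)<45).astype('uint8');m[:,:285]=0;m[:,325:]=0;m[:220]=0;m[255:]=0
n,l,st,c=cv2.connectedComponentsWithStats(m);print(st)
k=1+st[1:,4].argmax();r=cv2.minAreaRect(np.argwhere(l==k)[:,::-1].astype(np.float32));print(r)
print(inlip(ray('top',r[0],.175)))
E
```

```text
[[ 0.952 -0.     0.307]
 [-0.307 -0.     0.952]
 [ 0.    -1.    -0.   ]]
tcp [0.588  0.0451 0.2593] shift mm [ 419.3 -478.3    3.5] units [ 1.048 -1.196  0.009] turn deg [-18.7 -20.  127.7] units [-0.416 -0.445  2.838]
tcp [0.588  0.0451 0.2593] shift mm [ 419.3 -478.3    3.5] units [ 1.048 -1.196  0.009] turn deg [ 16.6 -15.5 -49.7] units [ 0.369 -0.345 -1.106]
[[     0      0    640    480 306834]
 [   291    220      1      1      1]
 [   286    223      1      1      1]
 [   291    226     25     23    364]]
((303.1499938964844, 236.95001220703125), (19.606117248535156, 22.45216941833496), 71.56504821777344)
[-0.03119883 -0.00601812  0.015     ]
```

```bash
python3 -m crank '[[[0.1,-0.1,0.15,0,0,0,0],[0.52,-0.6,0.15,0.185,-0.17,-0.55,0],[0.52,-0.6,0.15,0.185,-0.17,-0.55,0],[0.52,-0.6,0.15,0.185,-0.17,-0.55,0],[0.52,-0.6,0.15,0.185,-0.17,-0.55,0],[0.52,-0.6,0.15,0.185,-0.17,-0.55,0],[0.52,-0.6,0.15,0.185,-0.17,-0.55,0],[0.52,-0.6,0.15,0.185,-0.17,-0.55,0],[0.52,-0.6,0.15,0.185,-0.17,-0.55,0]]]' 20; python3 -c "
from tgt import *
report(-.065,-.007,.1,np.radians(22),-1)"
```

```text
time_s: 1.7
eef_pos: [0.3769, 0.2831, 0.3157]
tool_rot: [-1.325, 0.484, -0.654]
force: [-0.2, -0.3, -0.0]
finger_gap: 0.0879
tcp [0.588  0.0451 0.2593] shift mm [ 211.1 -238.   -56.4] units [ 0.528 -0.595 -0.141] turn deg [  8.2  -7.8 -24.9] units [ 0.183 -0.174 -0.554]
```

```bash
python3 -m crank '[[[0.528,-0.595,-0.05,0.183,-0.174,-0.554,0],[0.528,-0.595,-0.05,0.183,-0.174,-0.554,0],[0.528,-0.595,-0.05,0.183,-0.174,-0.554,0],[0.528,-0.595,-0.05,0.183,-0.174,-0.554,0],[0.528,-0.595,-0.05,0.183,-0.174,-0.554,0],[0.528,-0.595,-0.05,0.183,-0.174,-0.554,0],[0.528,-0.595,-0.05,0.183,-0.174,-0.554,0],[0.528,-0.595,-0.141,0.183,-0.174,-0.554,0],[0.528,-0.595,-0.141,0.183,-0.174,-0.554,0],[0.528,-0.595,-0.141,0.183,-0.174,-0.554,0]]]'; python3 -c "
from tgt import *
report(-.065,-.007,.1,np.radians(22),-1)
cv2.imwrite('pics/s1.png',camera('scene'));cv2.imwrite('pics/t1.png',camera('top'))
s=sense();R=Ro.from_rotvec(s['tool_rot']).as_matrix();M=s['eef_pos']+.017*R[:,1]
for n,k in(('B',1),('A',-1)):
  P=M+k*.044*R[:,2];print(n,P,inlip(P),proj('scene',P),proj('top',P))"
```

```text
time_s: 2.7
eef_pos: [0.5875, 0.0471, 0.2598]
tool_rot: [-1.038, 0.701, -1.038]
force: [0.3, 0.7, 0.5]
finger_gap: 0.0881
tcp [0.588  0.0451 0.2593] shift mm [ 0.5 -1.9 -0.6] units [ 0.001 -0.005 -0.001] turn deg [-0.  -0.  -0.2] units [-0.    -0.001 -0.004]
B [0.6317469  0.06427281 0.26200819] [-0.06559466 -0.00857783  0.10200819] [[303.78148215 193.59803405]] [[292.72404229 210.61699913]]
A [0.556141   0.03377687 0.22887595] [ 0.01592931 -0.0082679   0.06887595] [[332.13379442 184.26622945]] [[310.52467474 255.35635008]]
```

View pics/s1.png

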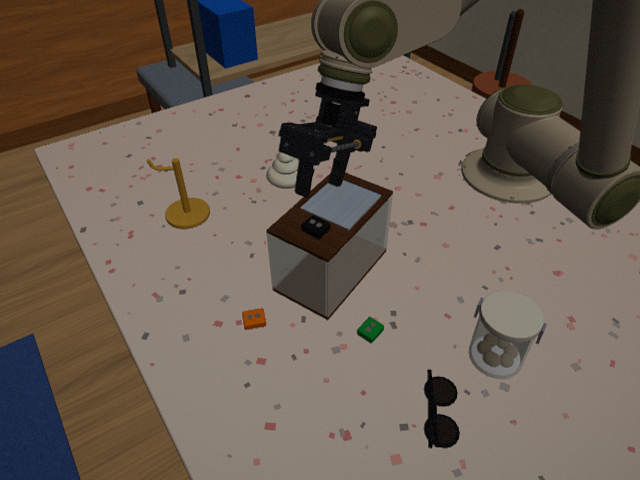

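View pics/t1.png

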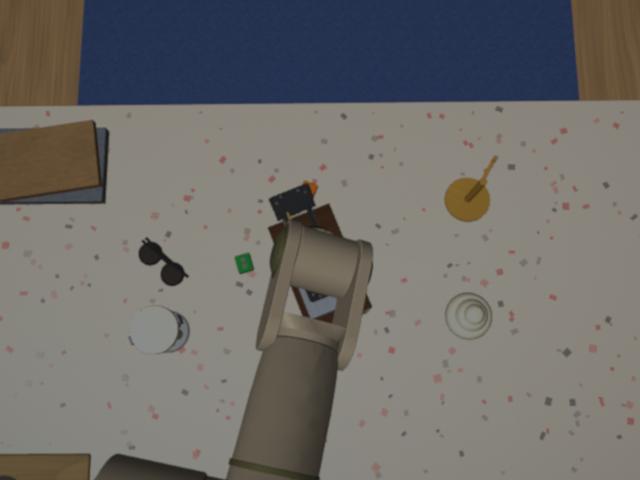

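The scene picture shows the two fingertips at about (304,193) and (332,184), straddling the remote and flap as planned. The projection agrees with that. Next I descend until B is a little above the deck.

```bash
python3 -m crank '[[[0.001,-0.003,-0.06,0,0,0,0],[0.001,-0.003,-0.1,0,0,0,0],[0.001,-0.003,-0.13,0,0,0,0],[0.001,-0.003,-0.155,0,0,0,0],[0.001,-0.003,-0.18,0,0,0,0],[0.001,-0.003,-0.2,0,0,0,0],[0.001,-0.003,-0.2,0,0,0,0]]]'
cat > look.py <<'E'
import sys
from tgt import *
n=sys.argv[1]
a=camera('scene')
s=sense();R=Ro.from_rotvec(s['tool_rot']).as_matrix();M=s['eef_pos']+.017*R[:,1]
h=s['finger_gap']/2
for k,q in(('B',h),('A',-h),('Aout',-h-.0175)):
  P=M+q*R[:,2];print(k,inlip(P).round(4),proj('scene',P).round(0))
print(s['time_s'],s['force'].round(2))
b=cv2.resize(a[150:320,240:420],None,fx=3.5,fy=3.5,interpolation=cv2.INTER_CUBIC);b=np.clip(b*1.6,0,255).astype('uint8')
cv2.imwrite(f'pics/{n}.png',b)
for r in pinpoint('scene','remote_center'): print(r['conf'],inlip(r['position']).round(3))
E
python3 look.py s2
```

```text
time_s: 3.5
eef_pos: [0.5882, 0.0444, 0.1788]
tool_rot: [-1.038, 0.702, -1.04]
force: [0.3, 1.2, 1.0]
finger_gap: 0.0883
B [-0.0653 -0.0062  0.0202] [[304. 232.]]
A [ 0.0166 -0.0061 -0.0129] [[331. 220.]]
Aout [ 0.0328 -0.0061 -0.0195] [[336. 218.]]
3.55 [-0.55  0.8   0.89]
0.91 [-0.162  0.046 -0.152]
0.88 [-0.06  -0.143 -0.152]
0.66 [ 0.227  0.258 -0.16 ]
0.55 [-0.033 -0.009  0.007]
```

View pics/s2.png

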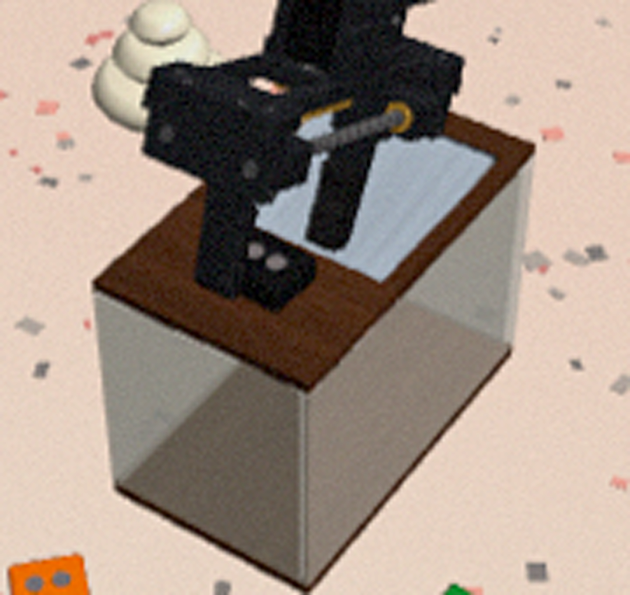

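The picture shows finger B behind the remote at crop (220,298), and finger A at crop (327,245) in the opening. I'll lower the last 15 mm in small steps.

```bash
python3 -m crank '[[[0,0,-0.01,0,0,0,0],[0,0,-0.02,0,0,0,0],[0,0,-0.028,0,0,0,0],[0,0,-0.034,0,0,0,0],[0,0,-0.034,0,0,0,0]]]';python3 look.py s3
```

```text
time_s: 4.1
eef_pos: [0.5883, 0.0442, 0.1654]
tool_rot: [-1.038, 0.702, -1.04]
force: [0.6, 0.1, 1.3]
finger_gap: 0.0882
B [-0.0651 -0.0061  0.0064] [[304. 238.]]
A [ 0.0166 -0.006  -0.0266] [[331. 226.]]
Aout [ 0.0328 -0.006  -0.0331] [[336. 223.]]
4.15 [-0.32  0.32  0.25]
0.93 [-0.057 -0.141 -0.151]
0.77 [-0.033 -0.005  0.006]
0.61 [-0.161  0.048 -0.152]
```

View pics/s3.png

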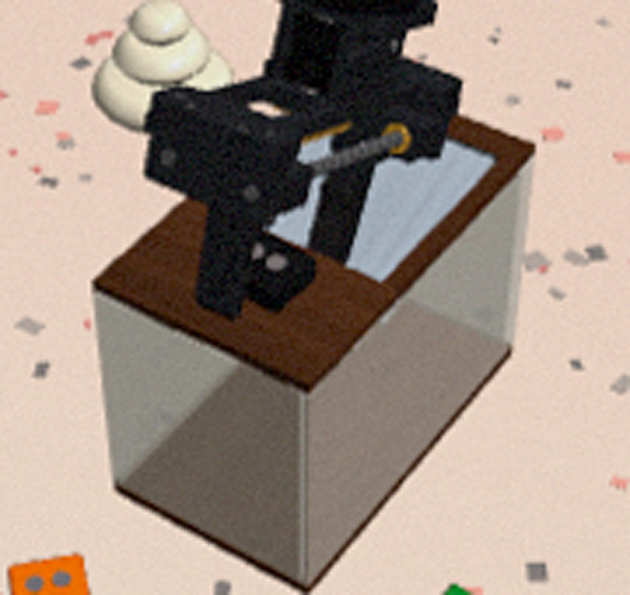

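The flap's free edge now shows below the ledge through the side wall, at crop (390,305). Next I push about 22 mm along the lip's x axis and check contact.

```bash
python3 -m crank '[[[-0.0093,-0.0037,-0.004,0,0,0,0],[-0.0186,-0.0074,-0.004,0,0,0,0],[-0.026,-0.0104,-0.004,0,0,0,0],[-0.0325,-0.013,-0.004,0,0,0,0],[-0.039,-0.0156,-0.004,0,0,0,0],[-0.0455,-0.0182,-0.004,0,0,0,0],[-0.0515,-0.0206,-0.004,0,0,0,0]]]';python3 look.py s4
```

```text
time_s: 4.9
eef_pos: [0.5676, 0.0359, 0.1643]
tool_rot: [-1.037, 0.701, -1.041]
force: [2.7, 1.2, 0.8]
finger_gap: 0.0879
B [-0.0425 -0.0061  0.005 ] [[312. 231.]]
A [ 0.0392 -0.006  -0.028 ] [[338. 219.]]
Aout [ 0.0554 -0.0059 -0.0346] [[342. 217.]]
4.95 [1.3  0.32 1.9 ]
0.78 [-0.019 -0.006  0.004]
0.63 [-0.163  0.044 -0.151]
0.62 [-0.059 -0.145 -0.151]
```

View pics/s4.png

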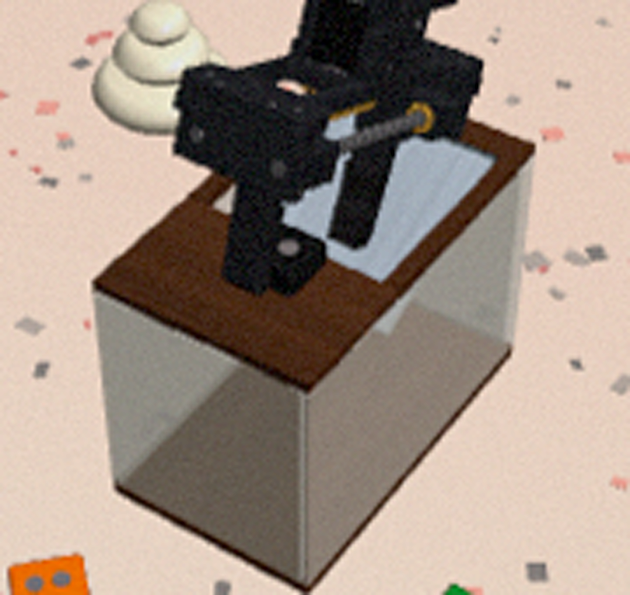

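The remote has moved with finger B (centre about -19 mm) and the flap is further open. I keep pushing.

```bash
python3 -m crank '[[[-0.007,-0.0028,0,0,0,0,0],[-0.014,-0.0056,0,0,0,0,0],[-0.021,-0.0084,0,0,0,0,0],[-0.028,-0.0112,0,0,0,0,0],[-0.035,-0.014,0,0,0,0,0],[-0.042,-0.0168,0,0,0,0,0],[-0.049,-0.0196,0,0,0,0,0],[-0.056,-0.0224,0,0,0,0,0],[-0.06,-0.024,0,0,0,0,0]]]';python3 look.py s5
```

```text
time_s: 5.9
eef_pos: [0.5439, 0.0263, 0.1645]
tool_rot: [-1.037, 0.701, -1.041]
force: [4.5, 2.8, 3.8]
finger_gap: 0.088
B [-0.017  -0.0059  0.0053] [[320. 223.]]
A [ 0.0647 -0.0058 -0.0278] [[345. 212.]]
Aout [ 0.0809 -0.0058 -0.0343] [[349. 210.]]
5.95 [3.43 1.63 3.83]
0.83 [-0.162  0.048 -0.154]
0.83 [-0.062 -0.145 -0.153]
0.58 [ 0.006 -0.003  0.005]
```

View pics/s5.png

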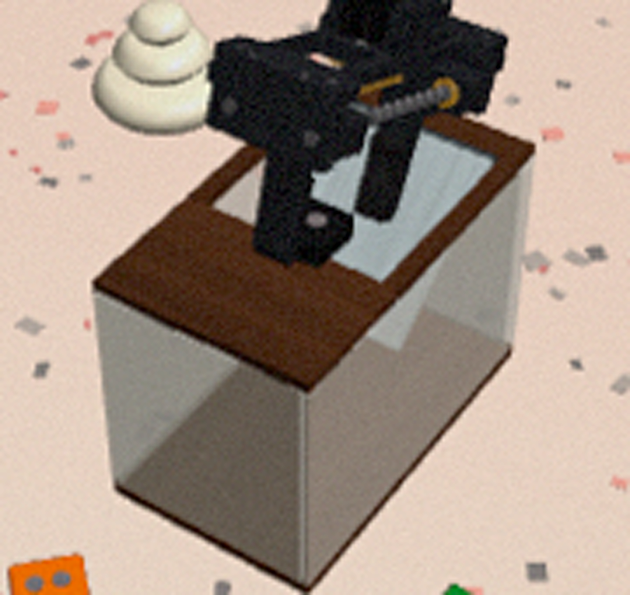

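The remote is at the edge with its centre about on the lip, and the flap is well open. I push 12 mm more and hold.

```bash
python3 -m crank '[[[-0.007,-0.0028,0,0,0,0,0],[-0.014,-0.0056,0,0,0,0,0],[-0.021,-0.0084,0,0,0,0,0],[-0.028,-0.0112,0,0,0,0,0],[-0.028,-0.0112,0,0,0,0,0],[-0.028,-0.0112,0,0,0,0,0]]]';python3 look.py s6
```

```text
time_s: 6.6
eef_pos: [0.5323, 0.0219, 0.1641]
tool_rot: [-1.038, 0.702, -1.04]
force: [2.4, 1.8, 3.3]
finger_gap: 0.0882
B [-0.005  -0.0062  0.005 ] [[324. 219.]]
A [ 0.077  -0.006  -0.0282] [[348. 209.]]
Aout [ 0.0933 -0.006  -0.0347] [[353. 207.]]
6.65 [2.76 0.85 4.05]
0.69 [-0.061 -0.144 -0.15 ]
0.65 [-0.159  0.046 -0.154]
```

View pics/s6.png

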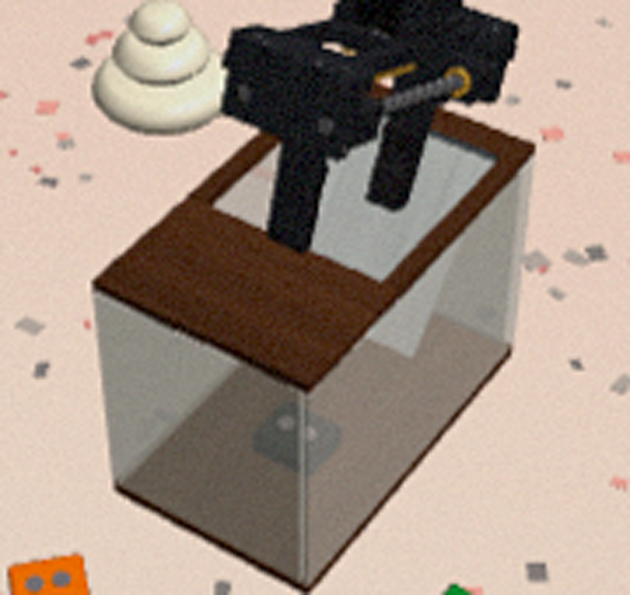

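The remote now lies on the box floor, seen through the wall at crop (298,435). I retreat straight up and let the flap close.

```bash
python3 -m crank '[[[0,0,0.02,0,0,0,0],[0,0,0.05,0,0,0,0],[0,0,0.08,0,0,0,0],[0,0,0.12,0,0,0,0],[0,0,0.2,0,0,0,0],[0,0,0.3,0,0,0,0],[0,0,0.35,0,0,0,0],[0,0,0.35,0,0,0,0],[0,0,0.35,0,0,0,0],[0,0,0.35,0,0,0,0],[0,0,0.35,0,0,0,0],[0,0,0.35,0,0,0,0],[0,0,0.35,0,0,0,0],[0,0,0.35,0,0,0,0],[0,0,0.35,0,0,0,0]]]';python3 look.py s7; python3 -c "
from tgt import *
camera('scene');camera('top')
for t in ('canister','sunglasses','pebbles','remote_center'):
  for c in ('scene','top'): print(t,c,[(np.round(d['position'],3),round(d['conf'],2)) for d in pinpoint(c,t)])"
```

```text
time_s: 8.2
eef_pos: [0.5325, 0.0219, 0.3041]
tool_rot: [-1.037, 0.702, -1.04]
force: [1.1, -0.1, -0.2]
finger_gap: 0.0882
B [-0.005  -0.0061  0.1449] [[324. 152.]]
A [ 0.0768 -0.006   0.1118] [[351. 146.]]
Aout [ 0.0931 -0.0059  0.1053] [[356. 145.]]
8.25 [ 0.55 -0.7  -0.04]
0.72 [ 0.027  0.001 -0.162]
0.64 [-0.162  0.049 -0.153]
0.64 [-0.059 -0.141 -0.154]
canister scene [(array([0.429, 0.342, 0.   ]), 0.9)]
canister top [(array([ 0.431,  0.343, -0.005]), 0.95)]
sunglasses scene [(array([ 0.578,  0.364, -0.001]), 0.63)]
sunglasses top [(array([ 0.58 ,  0.365, -0.002]), 0.56)]
pebbles scene [(array([ 0.461, -0.294,  0.   ]), 0.9)]
pebbles top [(array([ 0.455, -0.296,  0.002]), 0.65)]
remote_center scene [(array([0.575, 0.187, 0.006]), 0.78), (array([0.741, 0.048, 0.01 ]), 0.67)]
remote_center top [(array([0.738, 0.044, 0.007]), 0.87), (array([0.574, 0.184, 0.003]), 0.69), (array([0.576, 0.037, 0.163]), 0.29), (array([ 0.577,  0.366, -0.001]), 0.27)]
```

View pics/s7.png

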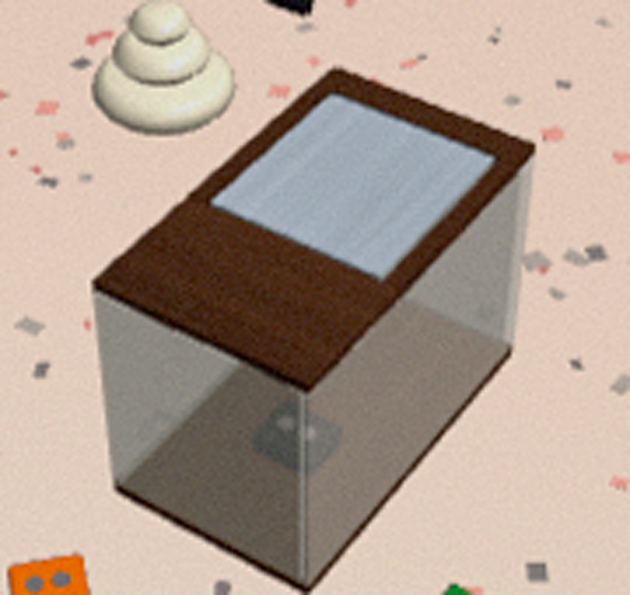

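The flap is shut, the remote lies on the box floor at crop (298,435), the bystanders are unmoved and the arm is clear. I'm handing in.

```bash
python3 -c "
from workcell import *
print(sign_off())"
```

```text
the job is handed in; nothing more can be done
None
```

The black remote is inside the drop box and the flap is shut. I handed the job in after about 8 s of the 38 s allowed; `sign_off` gives no verdict.

I tilted the open gripper 22° so that one finger pressed the flap down while the other slid the remote about 37 mm over the lip. Then I lifted straight up so the spring could close the flap.

**Last checks:**
- **Remote:** the picture shows it lying flat on the box floor under the flap. One network reading put its centre about 160 mm below the deck, a few mm lower than the floor allows.
- **Flap:** it looks shut and level in the picture. I had no reading of its angle.
- **Bystanders:** canister, sunglasses and pebbles are within about 5 mm of where they were first detected, which is the networks' accuracy. I never moved near the key hook and did not re-measure it.
- **Arm:** its fingertips are more than 100 mm above the deck and it touches nothing. The highest wrist force I read was about 7 N.

**What disagreed:**
- In the final pictures the networks did not find the remote every time. They also gave one weak reading (0.29) of a remote still on the deck, which the scene picture contradicts.
- In the first top picture the remote seemed longer across the box than along it, against the description. I did not resolve this, and it made no difference to the push.

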